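# Close the oven-dried seed tins with the lids from the pile

### The job

The four tins of kernels have come out of the drying oven and must be closed so that they take up no moisture before weighing. Take the pile of lids apart and put each lid, flat side up, on the tin of its own size so that it sits fully down over the neck. Leave the tins upright where they stand, without spilling them.

Things in the scene. Friction and masses are not known exactly. Their poses are not given: they have to be found in the camera images.
- lid_a: The smallest lid: round plain aluminium slip lid, flat on top, 35 mm outside diameter, 14 mm high, wall 1.5 mm, hollow below, 12.5 mm deep, inside diameter 32 mm; 10 to 60 g. Origin: centre of its lower edge; z up. Top one of the pile of lids, all flat side up, smaller on larger, roughly centred.
- tin_a: The smallest sample tin: open round aluminium tin full of pale kernels, loose, upright, 28 mm high; body about 30 mm across up to a bead at 14 mm height, then a neck of 26 mm diameter with a rounded mouth. Takes lid_a with 3 mm play a side; fully on, the rim touches the lid's underside and the lid's lower edge is 15.5 mm above the bench. 45 to 240 g. Origin: centre of its underside; z up.
- lid_b: The second smallest lid: round plain aluminium slip lid, flat on top, 46 mm outside diameter, 14 mm high, wall 1.5 mm, hollow below, 12.5 mm deep, inside diameter 43 mm; 10 to 60 g. Origin: centre of its lower edge; z up. Second from the top of the pile.
- tin_b: The second smallest sample tin: open round aluminium tin full of pale kernels, loose, upright, 32 mm high; body about 41 mm across up to a bead at 18 mm height, then a neck of 37 mm diameter with a rounded mouth. Takes lid_b with 3 mm play a side; fully on, the rim touches the lid's underside and the lid's lower edge is 19.5 mm above the bench. 45 to 240 g. Origin: centre of its underside; z up.
- lid_c: The second largest lid: round plain aluminium slip lid, flat on top, 57 mm outside diameter, 14 mm high, wall 1.5 mm, hollow below, 12.5 mm deep, inside diameter 54 mm; 10 to 60 g. Origin: centre of its lower edge; z up. Third from the top of the pile.
- tin_c: The second largest sample tin: open round aluminium tin full of pale kernels, loose, upright, 36 mm high; body about 52 mm across up to a bead at 22 mm height, then a neck of 48 mm diameter with a rounded mouth. Takes lid_c with 3 mm play a side; fully on, the rim touches the lid's underside and the lid's lower edge is 23.5 mm above the bench. 45 to 240 g. Origin: centre of its underside; z up.
- lid_d: The largest lid: round plain aluminium slip lid, flat on top, 68 mm outside diameter, 14 mm high, wall 1.5 mm, hollow below, 12.5 mm deep, inside diameter 65 mm; 10 to 60 g. Origin: centre of its lower edge; z up. Bottom of the pile, lying on the bench.
- tin_d: The largest sample tin: open round aluminium tin full of pale kernels, loose, upright, 40 mm high; body about 63 mm across up to a bead at 26 mm height, then a neck of 59 mm diameter with a rounded mouth. Takes lid_d with 3 mm play a side; fully on, the rim touches the lid's underside and the lid's lower edge is 27.5 mm above the bench. 45 to 240 g. Origin: centre of its underside; z up.
Mind the look-alikes: they are no part of the job. Leave any purple or yellow look-alike of the lid_b alone.

How it is judged:
By the outcome, as a careful person would: the job done as asked, in the order asked, and still so for the second after the job is handed in, with the robot touching nothing.
It also fails if it takes over 99 s, if anything falls off the work surface, if the arm or the gripper's body presses on something with over 40 N, if the wrist force passes 120 N, or if a joint passes its speed limit or range.

### The arm

A 6-joint arm with a two-finger parallel gripper is mounted at the origin on a cart in front of the work surface, level with it; the furniture and walls round the work are solid. World frame = base frame: x ahead of the robot, y to its left, z up, the work surface at z = 0. Lengths are in m, angles in rad, forces in N, time in s.
With the tool pointing down it reaches from about 0.375 to 0.9 m from the base axis. Payload 3.1 kg.
Tool frame: the origin (TCP) lies between the finger pads; the fingertips stand manip.finger_overhang ahead of it and the grasp point (between the pads) lies 5 mm behind it (manip.finger_overhang is the distance from the TCP to the fingertips, in m); z points along the fingers, y is the line along which they close (so a half turn about z gives the same grasp; the last joint's range is limited). The gripper opens to 85 mm and grips with 20 to 120 N. Pads are 22 mm wide; open, the fingers measure 114 mm over their backs; the gripper's body (76 mm by 85 mm) begins 54 mm behind the grasp point. The pads swing forward as they close: fully open they stand 13 mm farther back than shut.
Start: joints at [-1.373, 0.527, 1.433, -0, 1.181, -0.178], TCP at [0.23, -0.581, 0.245] pointing down, gripper open.
Joint ranges: [-3.08, 3.08], [-0.75, 2.2], [0.22, 2.44], [-1.43, 4.57], [0, 2.65], [-2.85, 2.85]. Speed limits (rad/s): [2.79, 2.79, 3.14, 3.14, 3.14, 3.14].

### API

Orientations are given as a unit quaternion [x, y, z, w].
In Python, from station import manip gives the robot as it stands.
- The arm moves only by the tool drive_tool, never from a script. Its argument "plan" is a list of rows, each a list of 7 numbers: the shift along the tool's x, y, z in m, then the turn, a rotation vector about the tool's x, y, z in degrees, then the opening, from -1 (shut) to 1 (fully open). In form: [[x, y, z, wx, wy, wz, gripper], ...]. A call has 1 to 10 rows; each row shifts and turns the commanded pose from where the row before left it, along the tool's axes as they then stand; what a row does not reach is not made up. A row lasts 1/10 s, in which the tool goes at most 50 mm and 8.59 degrees, less where a joint would pass 70% of its speed; a pose out of reach is approached as far as the arm can. A call is refused whole if a number of a shift passes 0.05 or a number of a turn 8.59, either way. A call with a gripper value outside its range is refused whole. The fingers move at their own pace and stop on an object; "newtons" is the grip in N (left out, the last holds). Time passes only in rows, so rows that do not move let the fingers close. It gives the time, the measured TCP pose, the force, the opening and the grip force at its end, in the units of the state.
- manip.sense(): the state, without advancing time (a new reading comes with each control period).
- manip.snapshot(name): name is "scene" or "top" or "wrist"; returns a dict with "image" (400x640x3 uint8, red, green, blue), "z_map" (400x640 float32, m along the optical axis (not along the pixel's ray), 0 where there is no reading), "fov_y" (degrees; the focal length in pixels is half the picture's height over the tangent of half this angle, whatever the lens; pixels are square), "cx", "cy" (the principal point, pixels), "k1" (the pictures are not rectified: a ray, as slopes to the right and down, at radius r is drawn at 1 + k1 r^2 times it, then the intrinsics apply), "extrinsics" (4x4, takes a point from camera to world coordinates); the wrist camera has in their place "mount" (4x4, takes a point from camera to tool coordinates, whose origin is the TCP and whose axes are the flange's). Camera axes: x right, y up, looking along -z (the intrinsics and any distortion apply to the point x, -y, -z); pixel columns grow to the right and rows downward; lengths in m; the calibration is good to about 2 mm. A picture is of the moment at which its call begins: read the wrist's pose just before it.
- manip.sign_off(): hands the job in; it is judged then, once.
The state is a dict: "t": time; "q": joint angles; "qd": joint speeds; "tau": joint torques, N m; "tcp_pos": TCP position; "tool_rot": TCP orientation; "force": force on the tool from outside, world axes, zero at the start; "ft_torque": the same for the moment, N m; "finger_gap": opening from 0.0 (shut) to 1.0 (fully open); "gripper_force": force on a finger pad.
Only numpy, scipy, OpenCV 4.12 (cv2) and the standard library are available. Lean on these libraries where they do the work, as an engineer would, in place of code of your own. Each camera call takes 0.05 s, during which the arm holds its last target. There are 200 camera calls.

## Working session

There is one attempt and no reset: what is moved stays moved. The work goes in short steps, Python scripts to look and compute and a tool call to move; the robot and the scene stay as the last step left them, time stands still between calls to the robot, and variables do not carry over. Pictures are saved under pics/ and viewed, at most 14 in all, crops included, and the job is handed in when it is done.

Besides the shell and the picture viewer there is one more tool, called after ">>>" as name(argument=value, ...) on one line, values as JSON. drive_tool: Moves the arm, as the interface text tells. Its arguments: {"type":"object","properties":{"plan":{"type":"array"},"newtons":{"type":"number"}},"required":["plan"]}

```bash
mkdir -p pics; cat > h.py <<'E'
import numpy as np, cv2
from station import manip
from scipy.spatial.transform import Rotation as R
def snap(n,save=None):
    s=manip.sense(); d=manip.snapshot(n)
    if n=='wrist':
        T=np.eye(4);T[:3,:3]=R.from_quat(s['tool_rot']).as_matrix();T[:3,3]=s['tcp_pos'];d['T']=T@np.array(d['mount'])
    else: d['T']=np.array(d['extrinsics'])
    d['f']=200/np.tan(np.radians(d['fov_y'])/2)
    if save: cv2.imwrite('pics/'+save,d['image'][...,::-1])
    return d
def ray(d,u,v):
    xd=np.array([(u-d['cx'])/d['f'],(v-d['cy'])/d['f']]);x=xd.copy()
    for _ in range(20): x=xd/(1+d['k1']*(x@x))
    return d['T'][:3,3],d['T'][:3,:3]@np.array([x[0],-x[1],-1])
def onz(d,u,v,z):
    o,r=ray(d,u,v);return o+r*(z-o[2])/r[2]
def cloud(d):
    v,u=np.mgrid[0:400,0:640].astype(float)
    xd=np.stack([(u-d['cx'])/d['f'],(v-d['cy'])/d['f']],-1);x=xd.copy()
    for _ in range(20): x=xd/(1+d['k1']*(x**2).sum(-1,keepdims=True))
    z=d['z_map'];P=np.stack([x[...,0]*z,-x[...,1]*z,-z],-1)
    P=P@d['T'][:3,:3].T+d['T'][:3,3];P[z==0]=np.nan
    return P
def st():
    s=manip.sense();print({k:np.round(s[k],4).tolist() for k in('t','tcp_pos','tool_rot','q','force','finger_gap','gripper_force')})
E
python3 - <<'E'
from h import *
st();print(manip.finger_overhang)
for n in('scene','top','wrist'):
    d=snap(n,n+'0.png');print(n,d['fov_y'],d['cx'],d['cy'],d['k1'],np.round(d['T'],3).tolist())
a=[cv2.imread(f'pics/{n}0.png') for n in('scene','top')]
E
```

```text
{'t': 0.0, 'tcp_pos': [0.2299, -0.5805, 0.2443], 'tool_rot': [0.9823, 0.1873, -0.0, -0.0011], 'q': [-1.3725, 0.5285, 1.4339, -0.0, 1.1814, -0.1785], 'force': [-0.1428, 0.6309, -0.9676], 'finger_gap': 1.0037, 'gripper_force': 0.0}
0.014
scene 53.04433962076657 320.4573492431993 200.8152328631239 0.025605404375061598 [[-0.897, 0.292, -0.333, 0.217], [-0.442, -0.613, 0.654, 0.576], [-0.013, 0.734, 0.679, 0.643], [0.0, 0.0, 0.0, 1.0]]
top 52.85300547236849 319.3403229233125 196.5007779020441 -0.01632820999482438 [[0.064, 0.973, -0.223, 0.289], [-0.998, 0.061, -0.019, -0.014], [-0.004, 0.224, 0.975, 1.021], [0.0, 0.0, 0.0, 1.0]]
wrist 59.584416466481905 318.877529141019 200.71700254502747 -0.028719079133214778 [[0.368, 0.882, 0.294, 0.307], [-0.93, 0.35, 0.115, -0.55], [-0.002, -0.316, 0.949, 0.373], [0.0, 0.0, 0.0, 1.0]]
```

View pics/top0.png

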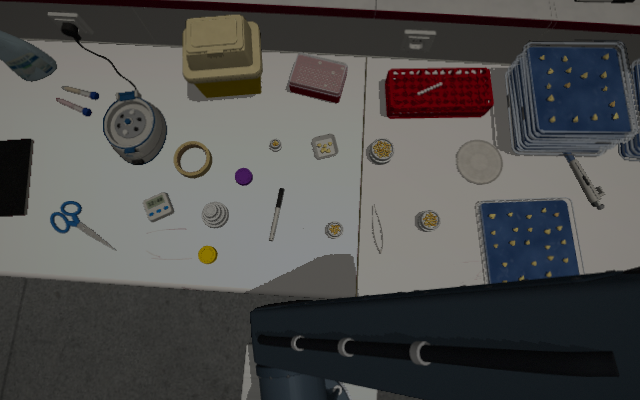

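View pics/scene0.png

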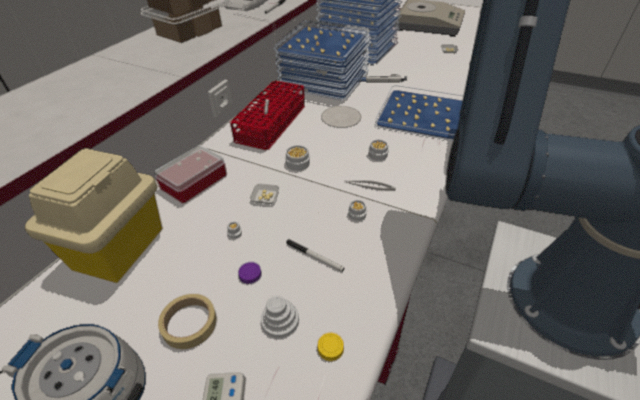

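The top view shows the pile at (215,214), tins a (275,145), b (334,229), c (429,220), d (381,150), the purple look-alike at (243,176) and the yellow one at (207,254). The scene view shows the same items: pile at (279,318), tins a (233,229), b (357,209), c (378,149), d (297,156).

```bash
cat > meas.py <<'E'
from h import *
def circ(p):
    h=cv2.convexHull(p.astype(np.float32)).reshape(-1,2);
    A=np.c_[2*h,np.ones(len(h))];s=np.linalg.lstsq(A,(h**2).sum(1),rcond=None)[0]
    return s[0],s[1],np.sqrt(s[2]+s[0]**2+s[1]**2)
E
python3 - <<'E'
from meas import *
it={'pile':(215,214),'A':(275,145),'B':(334,229),'C':(429,220),'D':(381,150),'yel':(207,254),'pur':(243,176)}
t=snap('top');s=snap('scene');ct,cs=cloud(t),cloud(s)
for n,(u,v) in it.items():
    c0=onz(t,u,v,.03)[:2]
    for nm,c in(('top',ct),('scene',cs)):
        P=c.reshape(-1,3);P=P[np.isfinite(P).all(1)]
        P=P[np.hypot(*(P[:,:2]-c0).T)<.048];
        bench=np.median(P[P[:,2]<.006,2]);Q=P[P[:,2]>bench+.006]
        zt=np.percentile(Q[:,2],97)
        print(n,nm,'bench',round(bench,4),'ztop',round(zt,4),'n',len(Q),end=' ')
        levels=[zt] if n!='pile' else [zt-.014*k for k in range(4)]
        for z in levels:
            q=Q[abs(Q[:,2]-z)<.004]
            if len(q)>8: print(np.round([z,*circ(q[:,:2])],4),end=' ')
        print()
E
```

```text
pile top bench 0.0005 ztop 0.0574 n 539 [0.0574 0.4601 0.2707 0.0161] [0.0434 0.4588 0.2698 0.0215] [0.0294 0.4586 0.2679 0.0275] [0.0154 0.4572 0.2691 0.0327] 
pile scene bench -0.0014 ztop 0.0549 n 1195 [0.0549 0.461  0.2708 0.0168] [0.0409 0.4588 0.2711 0.022 ] [0.0269 0.459  0.2688 0.0277] [0.0129 0.4575 0.2704 0.0327] 
A top bench 0.0005 ztop 0.0303 n 120 [0.0303 0.6528 0.1297 0.0115] 
A scene bench -0.0005 ztop 0.0282 n 188 [0.0282 0.6529 0.1306 0.0123] 
B top bench 0.0008 ztop 0.0349 n 235 [ 0.0349  0.4365 -0.0389  0.0174] 
B scene bench -0.0007 ztop 0.0317 n 302 [ 0.0317  0.4373 -0.0376  0.0177] 
C top bench 0.0012 ztop 0.0386 n 390 [ 0.0386  0.4735 -0.2736  0.0227] 
C scene bench -0.0007 ztop 0.0356 n 333 [ 0.0356  0.4743 -0.2725  0.0237] 
D top bench 0.0009 ztop 0.0424 n 523 [ 0.0424  0.6507 -0.1486  0.0287] 
D scene bench -0.0006 ztop 0.0397 n 504 [ 0.0397  0.6507 -0.1483  0.0288] 
yel top bench 0.0005 ztop 0.017 n 261 [0.017  0.3549 0.2756 0.0216] 
yel scene bench -0.0015 ztop 0.014 n 570 [0.014  0.356  0.2769 0.0219] 
pur top bench 0.0006 ztop 0.0175 n 233 [0.0175 0.5627 0.2069 0.0214] 
pur scene bench -0.0007 ztop 0.0151 n 374 [0.0151 0.564  0.2066 0.0222]
```

View pics/wrist0.png

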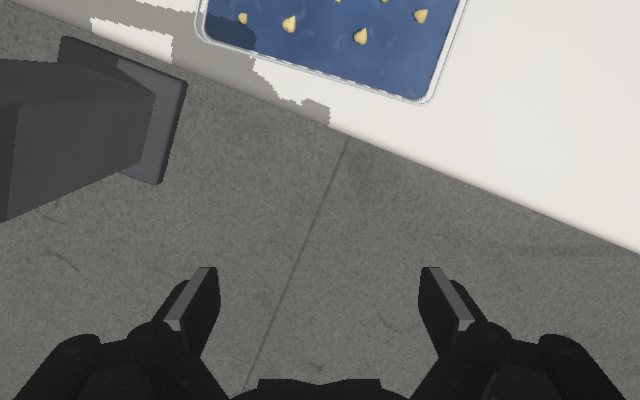

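Both views agree on all heights and centres. I'll head for the pile and turn the tool square to the world axes.

>>> drive_tool(plan=[[0,0,0,0,0,7.2,1],[0,0,0,0,0,7.2,1],[0,0,0,0,0,7.2,1],[0.03,-0.038,0,0,0,0,1],[0.03,-0.038,0,0,0,0,1],[0.03,-0.038,0,0,0,0,1],[0.03,-0.038,0,0,0,0,1],[0.03,-0.038,0,0,0,0,1],[0.03,-0.038,0,0,0,0,1],[0.03,-0.038,0,0,0,0,1]], newtons=30)

```text
t: 1.25
tcp_pos: [0.441, -0.3136, 0.2454]
tool_rot: [1.0, -0.0, 0.0, 0.0]
force: [0.2, -0.2, -0.0]
finger_gap: 1.0
gripper_force: 0.0
```

```bash
python3 - <<'E'
from h import *
st();d=snap('wrist')
d2=dict(d);d2['T']=np.array(d['mount']);P=cloud(d2).reshape(-1,3)
P=P[np.isfinite(P).all(1)&(P[:,2]<.06)&(P[:,2]>-.06)]
for s in(1,-1):
    q=P[(s*P[:,1]>.03)&(s*P[:,1]<.07)&(abs(P[:,0])<.03)];print(s,len(q),np.round(np.percentile(q,[0,1,50,99,100],axis=0),4).tolist())
    t=q[q[:,2]>q[:,2].max()-.004];print('tip y range',t[:,1].min(),t[:,1].max(),'x',t[:,0].min(),t[:,0].max())
E
```

```text
{'t': 1.25, 'tcp_pos': [0.441, -0.3136, 0.2454], 'tool_rot': [1.0, -0.0003, 0.0001, 0.0001], 'q': [-0.8247, 0.4146, 1.6437, 0.0, 1.083, 0.7466], 'force': [0.2305, -0.1624, -0.0421], 'finger_gap': 0.9996, 'gripper_force': 0.0}
1 10004 [[-0.0103, 0.03, -0.06], [-0.0078, 0.0327, -0.0596], [0.0104, 0.0503, -0.0484], [0.018, 0.0692, -0.0023], [0.0192, 0.07, 0.0016]]
tip y range 0.04132703960734534 0.04850338657369391 x -0.008514481230512572 0.011997343801059684
-1 9795 [[-0.0103, -0.07, -0.06], [-0.0078, -0.0693, -0.0596], [0.0099, -0.0515, -0.0481], [0.0181, -0.0338, -0.0022], [0.0189, -0.0305, 0.0012]]
tip y range -0.04930113399468474 -0.043114656240774464 x -0.009436374152989382 0.012208255171579627
```

>>> drive_tool(plan=[[0.0,-0.049,0,0,0,0,0.1],[0.002,-0.049,0,0,0,0,0.1],[0.002,-0.049,0,0,0,0,0.1],[0.002,-0.049,0,0,0,0,0.1],[0.002,-0.049,0,0,0,0,0.1],[0.002,-0.049,0,0,0,0,0.1],[0.002,-0.049,0,0,0,0,0.1],[0.002,-0.049,0,0,0,0,0.1],[0.002,-0.049,0,0,0,0,0.1],[0.002,-0.049,0,0,0,0,0.1]])

```text
t: 2.3
tcp_pos: [0.458, 0.1767, 0.2455]
tool_rot: [1.0, -0.0, 0.0, 0.0]
force: [1.4, 0.4, 0.8]
finger_gap: 0.549
gripper_force: 0.0
```

>>> drive_tool(plan=[[0.0,-0.045,0.02,0,0,0,0.1],[0,-0.045,0.02,0,0,0,0.1],[0,0,0.04,0,0,0,0.1],[0,0,0,0,0,0,0.1],[0,0,0,0,0,0,0.1]])

```text
t: 2.8
tcp_pos: [0.4577, 0.2644, 0.165]
tool_rot: [1.0, -0.0, -0.001, 0.0]
force: [0.7, 0.0, 0.7]
finger_gap: 0.547
gripper_force: 0.0
```

```bash
cat > tip.py <<'E'
from meas import *
def tip(d):
    d2=dict(d);d2['T']=np.array(d['mount']);P=cloud(d2).reshape(-1,3)
    P=P[np.isfinite(P).all(1)&(P[:,2]<.03)&(P[:,2]>-.03)&(abs(P[:,0])<.02)]
    for s in(1,-1):
        q=P[(s*P[:,1]>.005)&(s*P[:,1]<.06)]
        t=q[q[:,2]>q[:,2].max()-.006]
        if len(t): print('tip',s,'zmax',round(np.percentile(q[:,2],99.8),4),'inner y',round(np.sort(s*t[:,1])[:5].mean(),4),'x',t[:,0].min().round(4),t[:,0].max().round(4))
def levels(d,c0,zs,r=.05):
    P=cloud(d).reshape(-1,3);P=P[np.isfinite(P).all(1)];P=P[np.hypot(*(P[:,:2]-c0).T)<r]
    for z in zs:
        q=P[abs(P[:,2]-z)<.004]
        if len(q)>20: print('lev',np.round([np.median(q[:,2]),*circ(q[:,:2])],4),len(q))
E
python3 - <<'E'
from tip import *
st();d=snap('wrist','w1.png');tip(d);levels(d,np.array([.459,.27]),[.056,.042,.028,.014])
t=snap('top');levels(t,np.array([.459,.27]),[.056,.042,.028,.014])
E
```

```text
{'t': 2.8, 'tcp_pos': [0.4577, 0.2644, 0.165], 'tool_rot': [1.0, -0.0001, -0.0012, 0.0005], 'q': [0.3123, 0.5147, 1.7504, -0.0003, 0.8791, 1.8834], 'force': [0.6691, 0.001, 0.6649], 'finger_gap': 0.5471, 'gripper_force': 0.0}
tip 1 zmax 0.0112 inner y 0.0222 x -0.009 0.0126
tip -1 zmax 0.0112 inner y 0.0242 x -0.0089 0.0127
lev [0.055  0.4631 0.2724 0.0167] 1620
lev [0.0413 0.4616 0.2725 0.0221] 867
lev [0.0274 0.4612 0.2703 0.0276] 1008
lev [0.0136 0.4602 0.2715 0.0331] 1035
lev [0.055  0.46   0.2705 0.0165] 118
lev [0.0415 0.4586 0.2697 0.0215] 77
lev [0.0277 0.4581 0.2676 0.027 ] 107
lev [0.0142 0.457  0.2689 0.0326] 123
```

View pics/w1.png

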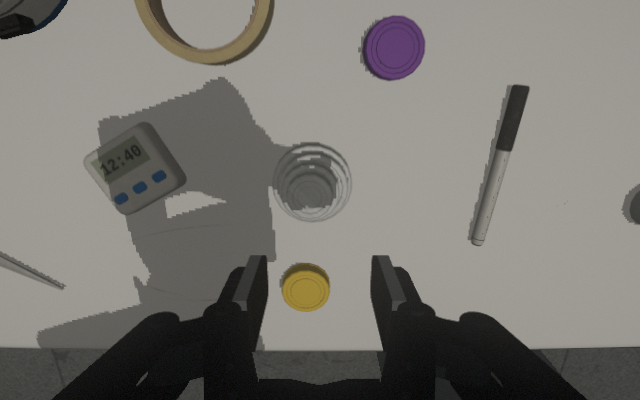

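The wrist view shows the pile at (312,180), yellow look-alike at (306,287) and purple at (393,47). Fingers clear everything. Descending to lid_a.

>>> drive_tool(plan=[[0.0033,-0.0066,0.03,0,0,0,0.1],[0,0,0.03,0,0,0,0.1],[0,0,0.02,0,0,0,0.1],[0,0,0,0,0,0,0.1],[0,0,0,0,0,0,0.1]])

```text
t: 3.4
tcp_pos: [0.4628, 0.271, 0.0868]
tool_rot: [1.0, -0.001, 0.001, -0.0]
force: [0.1, -0.2, 0.6]
finger_gap: 0.55
gripper_force: 0.0
```

>>> drive_tool(plan=[[-0.001,0,0.015,0,0,0,0.1],[0,0,0.014,0,0,0,0.1],[0,0,0,0,0,0,0.1],[0,0,0,0,0,0,0.1]])

```text
t: 3.8
tcp_pos: [0.4616, 0.2716, 0.0579]
tool_rot: [1.0, -0.0, 0.001, -0.0]
force: [0.1, -1.0, -0.2]
finger_gap: 0.548
gripper_force: 0.0
```

>>> drive_tool(plan=[[0,0,0,0,0,0,-0.3],[0,0,0,0,0,0,-0.5],[0,0,0,0,0,0,-0.5],[0,0,0,0,0,0,-0.5]], newtons=20)

```text
t: 4.2
tcp_pos: [0.4614, 0.2717, 0.0572]
tool_rot: [1.0, -0.0, 0.001, -0.0]
force: [0.6, -0.1, 4.9]
finger_gap: 0.4
gripper_force: 20.2
```

>>> drive_tool(plan=[[0,0,-0.01,0,0,0,-0.5],[0,0,-0.02,0,0,0,-0.5],[0,0,-0.04,0,0,0,-0.5],[0,0,-0.04,0,0,0,-0.5],[0,0,0,0,0,0,-0.5],[0,0,0,0,0,0,-0.5]])

```text
t: 4.8
tcp_pos: [0.4605, 0.2716, 0.1675]
tool_rot: [1.0, -0.0, 0.001, -0.0]
force: [0.2, -0.5, -1.1]
finger_gap: 0.401
gripper_force: 20.1
```

```bash
python3 - <<'E'
from tip import *
st();d=snap('wrist','w2.png');tip(d);c=np.array([.461,.271]);levels(d,c,[.042,.028,.014])
d2=dict(d);d2['T']=np.array(d['mount']);P=cloud(d2).reshape(-1,3);P=P[np.isfinite(P).all(1)&(abs(P[:,1])<.012)&(abs(P[:,0])<.025)]
q=P[(P[:,2]<.03)&(P[:,2]>-.02)];h,e=np.histogram(q[:,2],20);print(h,e.round(4))
z=e[np.argmax(h)]; t=q[abs(q[:,2]-z)<.004]
print('plane',np.linalg.lstsq(np.c_[t[:,:2],np.ones(len(t))],t[:,2],rcond=None)[0],t[:,0].min(),t[:,0].max())
levels(snap('top'),c,[.042,.028,.014])
E
```

```text
{'t': 4.8, 'tcp_pos': [0.4605, 0.2716, 0.1675], 'tool_rot': [1.0, -0.0, 0.0008, -0.0003], 'q': [0.3237, 0.5161, 1.7364, 0.0001, 0.8873, 1.8944], 'force': [0.2062, -0.4571, -1.1432], 'finger_gap': 0.401, 'gripper_force': 20.0755}
tip 1 zmax 0.0168 inner y 0.0053 x 0.0022 0.0173
tip -1 zmax 0.0168 inner y 0.005 x 0.003 0.0189
lev [0.0412 0.4612 0.2724 0.0222] 2512
lev [0.0274 0.4612 0.2702 0.0276] 967
lev [0.0136 0.4602 0.2715 0.0331] 1020
[  60  806 1622  809  140   46   48   44   46   46   36   48   43   49
   32   61   73   52   32   14] [0.001  0.0019 0.0027 0.0035 0.0044 0.0052 0.006  0.0069 0.0077 0.0085
 0.0094 0.0102 0.011  0.0119 0.0127 0.0136 0.0144 0.0152 0.0161 0.0169
 0.0177]
plane [0.01889613 0.00033732 0.00316707] -0.015957273257192775 0.018561149860800152
lev [0.0418 0.4579 0.2698 0.0217] 234
lev [0.028  0.4585 0.2681 0.0274] 113
lev [0.0142 0.4571 0.269  0.0327] 124
```

View pics/w2.png

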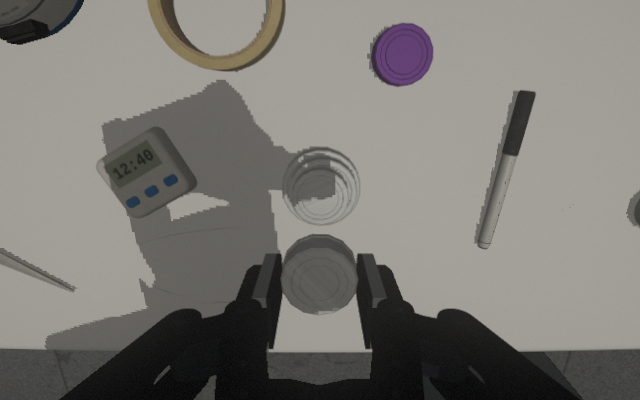

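The wrist view shows lid_a held level at (320,275); the rest of the pile is undisturbed at (320,186).

>>> drive_tool(plan=[[0.028,0.0283,0.005,0,0,0,-0.5],[0.028,0.0283,0.005,0,0,0,-0.5],[0.028,0.0283,0.005,0,0,0,-0.5],[0.028,0.0283,0.005,0,0,0,-0.5],[0.028,0.0283,0.005,0,0,0,-0.5],[0,0,0,0,0,0,-0.5],[0,0,0,0,0,0,-0.5]])

```text
t: 5.6
tcp_pos: [0.5994, 0.129, 0.1391]
tool_rot: [1.0, -0.001, -0.002, -0.0]
force: [-1.1, 0.2, -0.0]
finger_gap: 0.399
gripper_force: 20.1
```

```bash
cat >> tip.py <<'E'
def held(d,r):
    d2=dict(d);d2['T']=np.array(d['mount']);P=cloud(d2).reshape(-1,3)
    P=P[np.isfinite(P).all(1)&(abs(P[:,1])<r-.004)&(abs(P[:,0])<r+.008)&(P[:,2]>-.012)&(P[:,2]<.012)]
    h,e=np.histogram(P[:,2],24);z=e[np.argmax(h)];t=P[abs(P[:,2]-z)<.003]
    k=np.linalg.lstsq(np.c_[t[:,:2],np.ones(len(t))],t[:,2],rcond=None)[0]
    m=t[abs(t[:,1])<.004]
    print('held top z',k.round(4),'x centre',((np.percentile(m[:,0],1)+np.percentile(m[:,0],99))/2).round(4),'span',np.ptp(m[:,0]).round(4))
E
python3 - <<'E'
from tip import *
st();d=snap('wrist','w3.png');held(d,.0175);c=np.array([.653,.13]);levels(d,c,[.028,.03],.025)
E
```

```text
{'t': 5.6, 'tcp_pos': [0.5994, 0.129, 0.1391], 'tool_rot': [1.0, -0.0012, -0.0024, -0.0001], 'q': [0.0298, 0.6457, 1.5514, 0.0004, 0.9493, 1.6027], 'force': [-1.1479, 0.2338, -0.0046], 'finger_gap': 0.3985, 'gripper_force': 20.0988}
held top z [ 0.0106 -0.0029  0.0032] x centre 0.0018 span 0.0342
lev [0.0265 0.6564 0.1324 0.0128] 892
lev [0.0274 0.6567 0.1324 0.0123] 543
```

>>> drive_tool(plan=[[0.027,-0.001,0.015,0,0,0,-0.5],[0.0274,-0.0011,0.02,0,0,0,-0.5],[0,0,0.02,0,0,0,-0.5],[0,0,0.022,0,0,0,-0.5],[0,0,0,0,0,0,-0.5],[0,0,0,0,0,0,-0.5]])

```text
t: 6.25
tcp_pos: [0.6533, 0.1332, 0.0638]
tool_rot: [1.0, 0.001, -0.001, -0.0]
force: [0.2, 0.2, -0.8]
finger_gap: 0.399
gripper_force: 20.1
```

>>> drive_tool(plan=[[0.0005,0.002,0.006,0,0,0,-0.5],[0,0,0.006,0,0,0,-0.5],[0,0,0.004,0,0,0,-0.5],[0,0,0,0,0,0,-0.5],[0,0,0,0,0,0,-0.5]])

```text
t: 6.75
tcp_pos: [0.6554, 0.1299, 0.0484]
tool_rot: [1.0, -0.0, 0.0, -0.0]
force: [0.5, -0.1, 0.4]
finger_gap: 0.399
gripper_force: 20.1
```

>>> drive_tool(plan=[[-0.0012,-0.001,0,0,0,0,-0.5],[0,0,0,0,0,0,-0.5],[0,0,0,0,0,0,-0.5]])

```text
t: 7.05
tcp_pos: [0.6542, 0.1311, 0.0485]
tool_rot: [1.0, -0.0, 0.0, -0.0]
force: [0.0, -0.1, -0.2]
finger_gap: 0.402
gripper_force: 20.1
```

>>> drive_tool(plan=[[0,0,0.004,0,0,0,-0.5],[0,0,0.004,0,0,0,-0.5],[0,0,0.004,0,0,0,-0.5],[0,0,0.003,0,0,0,-0.5],[0,0,0,0,0,0,-0.5],[0,0,0,0,0,0,-0.5]])

```text
t: 7.65
tcp_pos: [0.6541, 0.131, 0.0331]
tool_rot: [1.0, -0.0, -0.0, 0.0]
force: [-0.8, -0.3, 0.5]
finger_gap: 0.399
gripper_force: 20.1
```

No contact, so the lid has passed down over the neck. I'll lower until touch, then release.

>>> drive_tool(plan=[[0,0,0.001,0,0,0,-0.5],[0,0,0.001,0,0,0,-0.5],[0,0,0,0,0,0,-0.5],[0,0,0,0,0,0,-0.5]])

```text
t: 8.05
tcp_pos: [0.6543, 0.131, 0.0323]
tool_rot: [1.0, -0.0, 0.0, 0.0]
force: [-2.3, 0.4, 4.6]
finger_gap: 0.396
gripper_force: 20.5
```

>>> drive_tool(plan=[[0,0,0,0,0,0,-0.1],[0,0,0,0,0,0,0.1],[0,0,0,0,0,0,0.1],[0,0,-0.01,0,0,0,0.1],[0,0,-0.03,0,0,0,0.1],[-0.02,0,-0.03,0,0,0,0.1],[-0.03,0,-0.03,0,0,0,0.1],[0,0,0,0,0,0,0.1],[0,0,0,0,0,0,0.1]])

```text
t: 8.95
tcp_pos: [0.6047, 0.1311, 0.1327]
tool_rot: [1.0, 0.0, 0.001, -0.0]
force: [0.2, 0.3, -0.4]
finger_gap: 0.55
gripper_force: 0.0
```

```bash
python3 - <<'E'
from tip import *
st();d=snap('wrist','w4.png');c=np.array([.654,.131])
for d in(d,snap('top'),snap('scene')):
    levels(d,c,[.0295],.025)
    P=cloud(d).reshape(-1,3);P=P[np.isfinite(P).all(1)];q=P[(np.hypot(*(P[:,:2]-c).T)<.013)&(P[:,2]>.02)];k=np.linalg.lstsq(np.c_[q[:,:2]-c,np.ones(len(q))],q[:,2],rcond=None)[0];print('plane',k.round(4))
E
```

```text
{'t': 8.95, 'tcp_pos': [0.6047, 0.1311, 0.1327], 'tool_rot': [1.0, 0.0, 0.0015, -0.0], 'q': [0.0332, 0.6584, 1.546, -0.0001, 0.9342, 1.604], 'force': [0.1509, 0.2777, -0.3982], 'finger_gap': 0.5496, 'gripper_force': 0.0}
lev [0.0292 0.6557 0.1323 0.0166] 2009
plane [-0.0044 -0.0016  0.0292]
plane [-0.0836  0.3941  0.0262]
lev [0.0287 0.6534 0.1299 0.0168] 150
plane [ 0.0268 -0.0025  0.0286]
```

View pics/w4.png

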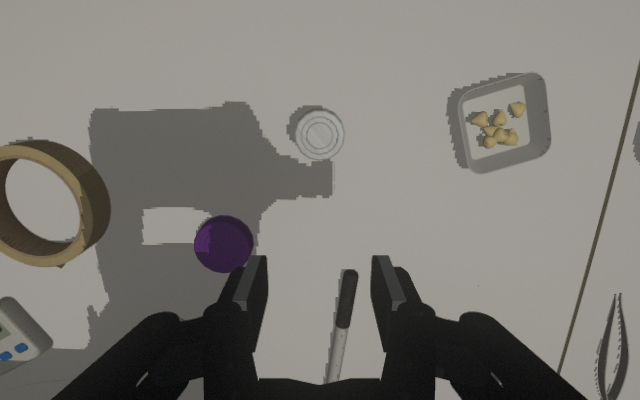

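The wrist view shows lid_a sitting flat on tin_a at (318,134), with its top at 29 mm. Next is lid_b.

>>> drive_tool(plan=[[-0.029,-0.028,0.006,0,0,0,0.36],[-0.029,-0.028,0.006,0,0,0,0.36],[-0.029,-0.028,0.006,0,0,0,0.36],[-0.029,-0.028,0.006,0,0,0,0.36],[-0.029,-0.028,0.006,0,0,0,0.36],[0,0,0.015,0,0,0,0.36],[0,0,0,0,0,0,0.36],[0,0,0,0,0,0,0.36]])

```text
t: 9.9
tcp_pos: [0.4599, 0.271, 0.0855]
tool_rot: [1.0, -0.0, -0.0, 0.0]
force: [-1.3, 0.7, 0.3]
finger_gap: 0.677
gripper_force: 0.0
```

>>> drive_tool(plan=[[0,0,0.02,0,0,0,0.36],[0,0,0.015,0,0,0,0.36],[0,0,0.008,0,0,0,0.36],[0,0,0,0,0,0,0.36],[0,0,0,0,0,0,0.36]])

```text
t: 10.4
tcp_pos: [0.46, 0.2708, 0.0436]
tool_rot: [1.0, -0.001, 0.0, -0.0]
force: [0.2, 0.2, 0.1]
finger_gap: 0.679
gripper_force: 0.0
```

>>> drive_tool(plan=[[0,0,0,0,0,0,0.1],[0,0,0,0,0,0,-0.3],[0,0,0,0,0,0,-0.3],[0,0,0,0,0,0,-0.3]])

```text
t: 10.8
tcp_pos: [0.4597, 0.2712, 0.0439]
tool_rot: [1.0, -0.0, 0.001, -0.0]
force: [1.4, -1.1, 1.6]
finger_gap: 0.534
gripper_force: 20.4
```

>>> drive_tool(plan=[[0,0,-0.01,0,0,0,-0.3],[0,0,-0.035,0,0,0,-0.3],[0,0,-0.045,0,0,0,-0.3],[-0.0085,0.044,0,0,0,0,-0.3],[-0.0085,0.044,0,0,0,0,-0.3],[-0.0085,0.044,0,0,0,0,-0.3],[-0.0085,0.044,0,0,0,0,-0.3],[-0.0085,0.044,0,0,0,0,-0.3],[-0.0085,0.044,0,0,0,0,-0.3],[-0.0085,0.044,0,0,0,0,-0.3]])

```text
t: 11.8
tcp_pos: [0.399, -0.0384, 0.1339]
tool_rot: [1.0, 0.0, 0.0, 0.0]
force: [1.5, -0.9, -0.7]
finger_gap: 0.529
gripper_force: 20.8
```

>>> drive_tool(plan=[[0,0,0,0,0,0,-0.3],[0,0,0,0,0,0,-0.3]])

```text
t: 12.0
tcp_pos: [0.3994, -0.0378, 0.1337]
tool_rot: [1.0, -0.002, 0.0, -0.0]
force: [-0.1, 0.8, 0.6]
finger_gap: 0.526
gripper_force: 20.8
```

```bash
python3 - <<'E'
from tip import *
st();d=snap('wrist','w5.png');held(d,.023);c=np.array([.438,-.037]);levels(d,c,[.03,.032],.03)
levels(snap('top'),np.array([.459,.27]),[.028,.014])
E
```

```text
{'t': 12.0, 'tcp_pos': [0.3994, -0.0378, 0.1337], 'tool_rot': [1.0, -0.002, 0.0001, -0.0001], 'q': [-0.3749, 0.451, 2.0849, 0.0005, 0.6056, 1.1994], 'force': [-0.0708, 0.7564, 0.6487], 'finger_gap': 0.5259, 'gripper_force': 20.7673}
held top z [ 0.0082 -0.0026  0.0031] x centre 0.0019 span 0.0451
lev [ 0.0295  0.4396 -0.0367  0.0181] 2045
lev [ 0.0301  0.4396 -0.0367  0.0181] 1596
```

View pics/w5.png

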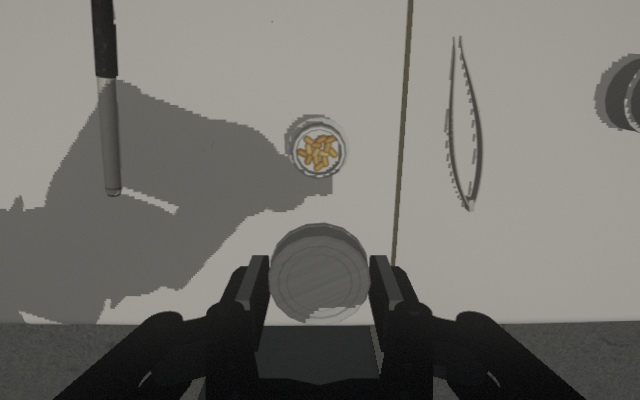

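The wrist view shows lid_b held level at (320,275) and tin_b open and undisturbed at (319,151).

>>> drive_tool(plan=[[0.0192,0,0.02,0,0,0,-0.3],[0.0192,0,0.02,0,0,0,-0.3],[0,0,0.02,0,0,0,-0.3],[0,0,0.015,0,0,0,-0.3],[0,0,0,0,0,0,-0.3],[0,0,0,0,0,0,-0.3],[0,0,0,0,0,0,-0.3]])

```text
t: 12.8
tcp_pos: [0.4384, -0.0362, 0.059]
tool_rot: [1.0, 0.001, 0.001, 0.0]
force: [0.2, 0.2, -0.5]
finger_gap: 0.533
gripper_force: 20.8
```

>>> drive_tool(plan=[[-0.0006,0.0012,0.004,0,0,0,-0.3],[0,0,0.003,0,0,0,-0.3],[0,0,0,0,0,0,-0.3],[0,0,0,0,0,0,-0.3],[0,0,0,0,0,0,-0.3]])

```text
t: 13.3
tcp_pos: [0.4374, -0.0383, 0.0514]
tool_rot: [1.0, -0.0, 0.0, 0.0]
force: [0.4, -0.1, 0.3]
finger_gap: 0.526
gripper_force: 20.8
```

>>> drive_tool(plan=[[0.0003,-0.0005,0.004,0,0,0,-0.3],[0,0,0.004,0,0,0,-0.3],[0,0,0.004,0,0,0,-0.3],[0,0,0.0025,0,0,0,-0.3],[0,0,0,0,0,0,-0.3],[0,0,0,0,0,0,-0.3]])

```text
t: 13.9
tcp_pos: [0.4376, -0.0376, 0.0366]
tool_rot: [1.0, -0.0, -0.0, -0.0]
force: [0.5, 0.2, 0.4]
finger_gap: 0.525
gripper_force: 20.8
```

>>> drive_tool(plan=[[0,0,0.001,0,0,0,-0.3],[0,0,0.0005,0,0,0,-0.3],[0,0,0,0,0,0,-0.3]])

```text
t: 14.2
tcp_pos: [0.4377, -0.0376, 0.0362]
tool_rot: [1.0, -0.0, 0.0, 0.0]
force: [-0.9, 0.5, 11.1]
finger_gap: 0.527
gripper_force: 21.6
```

>>> drive_tool(plan=[[0,0,0,0,0,0,0.1],[0,0,0,0,0,0,0.4],[0,0,0,0,0,0,0.4],[0,0,-0.01,0,0,0,0.4],[0,0,-0.03,0,0,0,0.4],[-0.018,0,-0.03,0,0,0,0.4],[-0.018,0,-0.03,0,0,0,0.62],[0,0,0,0,0,0,0.62],[0,0,0,0,0,0,0.62]])

```text
t: 15.1
tcp_pos: [0.4022, -0.0379, 0.1362]
tool_rot: [1.0, -0.0, 0.001, 0.001]
force: [-0.3, 0.6, -0.1]
finger_gap: 0.811
gripper_force: 0.0
```

```bash
cat >> tip.py <<'E'
def seat(d,c,r,z):
    levels(d,c,[z],r+.008)
    P=cloud(d).reshape(-1,3);P=P[np.isfinite(P).all(1)];q=P[(np.hypot(*(P[:,:2]-c).T)<r-.003)&(P[:,2]>z-.008)];k=np.linalg.lstsq(np.c_[q[:,:2]-c,np.ones(len(q))],q[:,2],rcond=None)[0];print('plane',k.round(4))
E
python3 - <<'E'
from tip import *
st();d=snap('wrist');tip(d);seat(d,np.array([.4396,-.0367]),.023,.0335)
seat(snap('scene'),np.array([.4373,-.0376]),.023,.0335)
E
```

```text
{'t': 15.1, 'tcp_pos': [0.4022, -0.0379, 0.1362], 'tool_rot': [1.0, -0.0002, 0.0014, 0.0005], 'q': [-0.3722, 0.4471, 2.0779, 0.0001, 0.6137, 1.199], 'force': [-0.2754, 0.6312, -0.0929], 'finger_gap': 0.8107, 'gripper_force': 0.0}
tip 1 zmax 0.0064 inner y 0.0332 x -0.0096 0.0129
tip -1 zmax 0.0063 inner y 0.0351 x -0.0096 0.0127
lev [ 0.0333  0.4391 -0.0364  0.0221] 3374
plane [ 0.0021 -0.0002  0.0333]
lev [ 0.0325  0.4364 -0.0376  0.0221] 233
plane [-1.406   5.7652  0.0761]
```

lid_b is seated level with its top at 33.3 mm. Next is lid_c.

>>> drive_tool(plan=[[0.0082,-0.0439,0,0,0,0,0.62],[0.0082,-0.0439,0,0,0,0,0.62],[0.0082,-0.0439,0,0,0,0,0.62],[0.0082,-0.0439,0,0,0,0,0.62],[0.0082,-0.0439,0,0,0,0,0.62],[0.0082,-0.0439,0,0,0,0,0.62],[0.0082,-0.0439,0.02,0,0,0,0.62],[0,0,0.04,0,0,0,0.62],[0,0,0,0,0,0,0.62],[0,0,0,0,0,0,0.62]])

```text
t: 16.2
tcp_pos: [0.4578, 0.2691, 0.0736]
tool_rot: [1.0, -0.0, -0.002, 0.001]
force: [-0.4, 0.1, 0.2]
finger_gap: 0.81
gripper_force: 0.0
```

>>> drive_tool(plan=[[0.0012,0,0.02,0,0,0,0.62],[0,0,0.016,0,0,0,0.62],[0,0,0.01,0,0,0,0.62],[0,0,0,0,0,0,0.62],[0,0,0,0,0,0,0.62]])

```text
t: 16.7
tcp_pos: [0.461, 0.2693, 0.0303]
tool_rot: [1.0, -0.001, 0.001, -0.0]
force: [0.1, 0.2, -0.6]
finger_gap: 0.806
gripper_force: 0.0
```

>>> drive_tool(plan=[[0,0,0,0,0,0,0.3],[0,0,0,0,0,0,0.0],[0,0,0,0,0,0,0.0],[0,0,0,0,0,0,0.0]])

```text
t: 17.1
tcp_pos: [0.4611, 0.2698, 0.0305]
tool_rot: [1.0, 0.0, 0.001, -0.0]
force: [-0.2, -1.1, 6.1]
finger_gap: 0.654
gripper_force: 20.6
```

>>> drive_tool(plan=[[0,0,-0.005,0,0,0,0],[0,0,-0.02,0,0,0,0],[0,0,-0.04,0,0,0,0],[0,0,-0.04,0,0,0,0],[-0.003,0.045,0,0,0,0,0],[-0.003,0.045,0,0,0,0,0],[-0.003,0.045,0,0,0,0,0],[-0.003,0.045,0,0,0,0,0],[-0.003,0.045,0,0,0,0,0],[-0.003,0.045,0,0,0,0,0]])

```text
t: 18.1
tcp_pos: [0.4419, -0.0019, 0.1346]
tool_rot: [1.0, 0.0, 0.0, 0.0]
force: [0.4, -0.4, -0.1]
finger_gap: 0.655
gripper_force: 21.6
```

>>> drive_tool(plan=[[-0.003,0.045,0,0,0,0,0],[-0.003,0.045,0,0,0,0,0],[-0.003,0.045,0,0,0,0,0],[-0.003,0.045,0,0,0,0,0],[-0.003,0.045,0,0,0,0,0],[-0.003,0.045,0,0,0,0,0],[0,0,0,0,0,0,0],[0,0,0,0,0,0,0]])

```text
t: 18.9
tcp_pos: [0.4238, -0.2711, 0.1343]
tool_rot: [1.0, -0.001, -0.0, -0.0]
force: [-0.4, 0.4, -1.3]
finger_gap: 0.654
gripper_force: 21.6
```

```bash
python3 - <<'E'
from tip import *
st();d=snap('wrist','w6.png');held(d,.0285);levels(d,np.array([.4766,-.271]),[.034,.036],.036)
t=snap('top');levels(t,np.array([.458,.269]),[.014])
E
```

```text
{'t': 18.9, 'tcp_pos': [0.4238, -0.2711, 0.1343], 'tool_rot': [1.0, -0.0014, -0.0001, -0.0003], 'q': [-0.7918, 0.5395, 1.8376, 0.0004, 0.765, 0.7816], 'force': [-0.4157, 0.4265, -1.3099], 'finger_gap': 0.6543, 'gripper_force': 21.6124}
held top z [0.0078 0.0029 0.0036] x centre 0.0003 span 0.0559
lev [ 0.0331  0.4769 -0.2718  0.0237] 3611
lev [ 0.0338  0.4769 -0.2719  0.0237] 2638
lev [0.0142 0.4573 0.2691 0.0329] 522
```

View pics/w6.png

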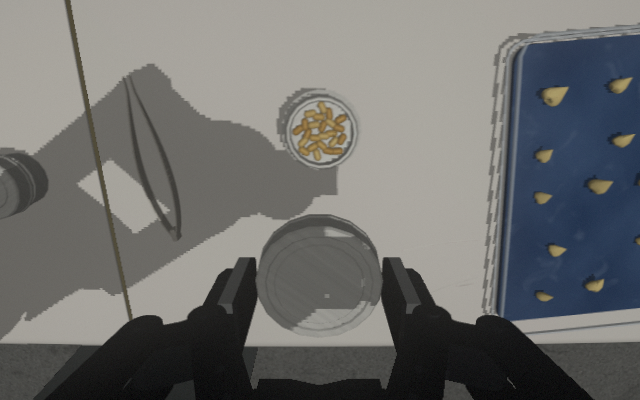

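The wrist view shows lid_c held level at (319,275) and tin_c at (321,131).

>>> drive_tool(plan=[[0.026,0.0007,0.02,0,0,0,0],[0.0267,0.0007,0.02,0,0,0,0],[0,0,0.02,0,0,0,0],[0,0,0.014,0,0,0,0],[0,0,0,0,0,0,0],[0,0,0,0,0,0,0],[0,0,0,0,0,0,0]])

```text
t: 19.7
tcp_pos: [0.477, -0.2717, 0.0612]
tool_rot: [1.0, -0.0, 0.0, 0.0]
force: [-0.1, 0.1, -0.6]
finger_gap: 0.657
gripper_force: 21.6
```

>>> drive_tool(plan=[[-0.0005,0.0006,0.004,0,0,0,0],[0,0,0.003,0,0,0,0],[0,0,0,0,0,0,0],[0,0,0,0,0,0,0],[0,0,0,0,0,0,0]])

```text
t: 20.2
tcp_pos: [0.4765, -0.2725, 0.0534]
tool_rot: [1.0, -0.0, 0.0, 0.0]
force: [0.3, 0.6, -0.9]
finger_gap: 0.656
gripper_force: 21.6
```

>>> drive_tool(plan=[[0,0,0.004,0,0,0,0],[0,0,0.004,0,0,0,0],[0,0,0.003,0,0,0,0],[0,0,0,0,0,0,0],[0,0,0,0,0,0,0]])

```text
t: 20.7
tcp_pos: [0.4764, -0.2723, 0.0421]
tool_rot: [1.0, -0.0, -0.0, -0.0]
force: [0.3, -0.6, -0.8]
finger_gap: 0.657
gripper_force: 21.6
```

>>> drive_tool(plan=[[0,0,0.001,0,0,0,0],[0,0,0.001,0,0,0,0],[0,0,0,0,0,0,0]])

```text
t: 21.0
tcp_pos: [0.4766, -0.2725, 0.0409]
tool_rot: [1.0, -0.0, 0.0, 0.0]
force: [-1.3, 0.1, 3.3]
finger_gap: 0.657
gripper_force: 22.0
```

>>> drive_tool(plan=[[0,0,0,0,0,0,0.4],[0,0,0,0,0,0,0.7],[0,0,0,0,0,0,0.7],[0,0,-0.01,0,0,0,0.7],[0,0,-0.03,0,0,0,0.7],[-0.025,0,-0.03,0,0,0,0.7],[-0.025,0,-0.03,0,0,0,1],[0,0,0,0,0,0,1],[0,0,0,0,0,0,1]])

```text
t: 21.9
tcp_pos: [0.4268, -0.2729, 0.1414]
tool_rot: [1.0, -0.001, 0.001, 0.001]
force: [0.3, -0.5, -0.9]
finger_gap: 0.997
gripper_force: 0.0
```

```bash
python3 - <<'E'
from tip import *
st();d=snap('wrist');tip(d);seat(d,np.array([.4769,-.2719]),.0285,.0375)
levels(snap('top'),np.array([.458,.269]),[.014])
levels(snap('scene'),np.array([.458,.269]),[.014])
E
```

```text
{'t': 21.9, 'tcp_pos': [0.4268, -0.2729, 0.1414], 'tool_rot': [1.0, -0.0006, 0.0011, 0.0009], 'q': [-0.7899, 0.5296, 1.8262, 0.0003, 0.783, 0.7818], 'force': [0.2687, -0.5369, -0.8716], 'finger_gap': 0.997, 'gripper_force': 0.0}
tip 1 zmax 0.0009 inner y 0.0413 x -0.0101 0.0127
tip -1 zmax 0.0006 inner y 0.0432 x -0.0094 0.0127
lev [ 0.0373  0.4765 -0.2712  0.0276] 5442
plane [-0.0009 -0.0013  0.0373]
lev [0.0139 0.4575 0.2693 0.0328] 516
lev [0.0121 0.4578 0.2699 0.033 ] 966
```

lid_c is seated level with its top at 37.3 mm. Last is lid_d.

>>> drive_tool(plan=[[0.0027,-0.0453,0,0,0,0,1],[0.0027,-0.0453,0,0,0,0,1],[0.0027,-0.0453,0,0,0,0,1],[0.0027,-0.0453,0,0,0,0,1],[0.0027,-0.0453,0,0,0,0,1],[0.0027,-0.0453,0,0,0,0,1],[0.0027,-0.0453,0,0,0,0,1],[0.0027,-0.0453,0,0,0,0,1],[0.0027,-0.0453,0,0,0,0,1],[0.0027,-0.0453,0,0,0,0,1]])

```text
t: 23.05
tcp_pos: [0.4534, 0.1831, 0.1391]
tool_rot: [1.0, 0.0, -0.001, 0.0]
force: [0.9, -0.1, -0.3]
finger_gap: 0.995
gripper_force: 0.0
```

>>> drive_tool(plan=[[0.0027,-0.0453,0,0,0,0,1],[0.0027,-0.0453,0.02,0,0,0,1],[0,0,0.04,0,0,0,1],[0,0,0.025,0,0,0,1],[0,0,0,0,0,0,1],[0,0,0,0,0,0,1]])

```text
t: 23.65
tcp_pos: [0.4586, 0.2714, 0.0543]
tool_rot: [1.0, 0.0, -0.001, 0.0]
force: [-0.4, -0.5, 0.3]
finger_gap: 0.996
gripper_force: 0.0
```

>>> drive_tool(plan=[[0,0.0008,0.02,0,0,0,1],[0,0,0.014,0,0,0,1],[0,0,0.006,0,0,0,1],[0,0,0,0,0,0,1],[0,0,0,0,0,0,1]])

```text
t: 24.15
tcp_pos: [0.4594, 0.2704, 0.0158]
tool_rot: [1.0, -0.0, 0.0, -0.0]
force: [0.4, 0.3, -0.2]
finger_gap: 1.003
gripper_force: 0.0
```

>>> drive_tool(plan=[[-0.0008,0,0.003,0,0,0,1],[0,0,0,0,0,0,1],[0,0,0,0,0,0,0.6],[0,0,0,0,0,0,0.3],[0,0,0,0,0,0,0.3],[0,0,0,0,0,0,0.3]])

```text
t: 24.75
tcp_pos: [0.4582, 0.2705, 0.0127]
tool_rot: [1.0, -0.0, 0.0, -0.0]
force: [-0.4, 1.0, 5.2]
finger_gap: 0.787
gripper_force: 21.9
```

>>> drive_tool(plan=[[0,0,-0.005,0,0,0,0.3],[0,0,-0.025,0,0,0,0.3],[0,0,-0.045,0,0,0,0.3],[0,0,-0.045,0,0,0,0.3],[0.0147,0.0464,0,0,0,0,0.3],[0.0147,0.0464,0,0,0,0,0.3],[0.0147,0.0464,0,0,0,0,0.3],[0.0147,0.0464,0,0,0,0,0.3],[0.0147,0.0464,0,0,0,0,0.3],[0.0147,0.0464,0,0,0,0,0.3]])

```text
t: 25.75
tcp_pos: [0.5464, -0.01, 0.1323]
tool_rot: [1.0, -0.0, -0.0, -0.0]
force: [0.7, 0.5, 0.6]
finger_gap: 0.783
gripper_force: 22.9
```

>>> drive_tool(plan=[[0.0147,0.0464,0,0,0,0,0.3],[0.0147,0.0464,0,0,0,0,0.3],[0.0147,0.0464,0,0,0,0,0.3],[0,0,0,0,0,0,0.3],[0,0,0,0,0,0,0.3]])

```text
t: 26.25
tcp_pos: [0.5899, -0.1484, 0.1319]
tool_rot: [1.0, -0.001, -0.0, -0.0]
force: [-0.6, 1.3, 0.4]
finger_gap: 0.787
gripper_force: 22.9
```

```bash
python3 - <<'E'
from tip import *
st();d=snap('wrist','w7.png');held(d,.034);levels(d,np.array([.6534,-.1466]),[.038,.04],.04)
E
```

```text
{'t': 26.25, 'tcp_pos': [0.5899, -0.1484, 0.1319], 'tool_rot': [1.0, -0.0015, -0.0005, -0.0004], 'q': [-0.43, 0.6496, 1.5713, 0.0003, 0.9219, 1.1435], 'force': [-0.5574, 1.3093, 0.3549], 'finger_gap': 0.7868, 'gripper_force': 22.945}
held top z [ 0.0037  0.0018 -0.0007] x centre 0.0028 span 0.0663
lev [ 0.0371  0.6535 -0.1468  0.0291] 5874
lev [ 0.0377  0.6535 -0.1468  0.0291] 4254
```

View pics/w7.png

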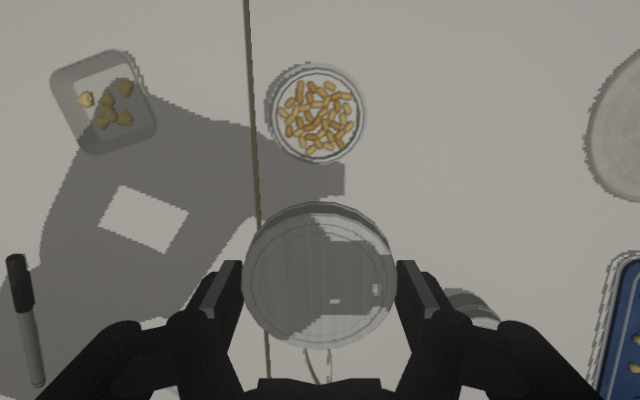

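The wrist view shows lid_d held level at (319,277) and tin_d at (318,114).

>>> drive_tool(plan=[[0.03,0,0.015,0,0,0,0.3],[0.0311,-0.0007,0.015,0,0,0,0.3],[0,0,0.02,0,0,0,0.3],[0,0,0.018,0,0,0,0.3],[0,0,0,0,0,0,0.3],[0,0,0,0,0,0,0.3],[0,0,0,0,0,0,0.3]])

```text
t: 27.0
tcp_pos: [0.6519, -0.1458, 0.0655]
tool_rot: [1.0, 0.0, 0.001, 0.0]
force: [-0.4, 0.3, -0.6]
finger_gap: 0.783
gripper_force: 22.9
```

>>> drive_tool(plan=[[-0.0007,0.0018,0.005,0,0,0,0.3],[0,0,0.004,0,0,0,0.3],[0,0,0,0,0,0,0.3],[0,0,0,0,0,0,0.3],[0,0,0,0,0,0,0.3]])

```text
t: 27.5
tcp_pos: [0.6508, -0.1484, 0.0554]
tool_rot: [1.0, -0.0, 0.0, 0.0]
force: [-0.4, 0.4, 0.9]
finger_gap: 0.788
gripper_force: 22.9
```

>>> drive_tool(plan=[[0.0002,-0.0006,0.004,0,0,0,0.3],[0,0,0.004,0,0,0,0.3],[0,0,0.004,0,0,0,0.3],[0,0,0.001,0,0,0,0.3],[0,0,0,0,0,0,0.3],[0,0,0,0,0,0,0.3]])

```text
t: 28.1
tcp_pos: [0.651, -0.1477, 0.0423]
tool_rot: [1.0, -0.0, 0.0, 0.0]
force: [0.9, 0.5, 0.1]
finger_gap: 0.787
gripper_force: 22.9
```

>>> drive_tool(plan=[[0,0,0.001,0,0,0,0.3],[0,0,0.001,0,0,0,0.3],[0,0,0,0,0,0,0.3]])

```text
t: 28.4
tcp_pos: [0.6511, -0.1478, 0.0407]
tool_rot: [1.0, -0.0, 0.0, 0.0]
force: [-0.6, 0.3, 1.0]
finger_gap: 0.784
gripper_force: 23.1
```

>>> drive_tool(plan=[[0,0,0,0,0,0,0.7],[0,0,0,0,0,0,1],[0,0,0,0,0,0,1],[0,0,-0.01,0,0,0,1],[0,0,-0.03,0,0,0,1],[-0.03,0,-0.03,0,0,0,1],[-0.04,0,-0.03,0,0,0,1],[-0.03,0,-0.03,0,0,0,1],[0,0,0,0,0,0,1],[0,0,0,0,0,0,1]])

```text
t: 29.4
tcp_pos: [0.5516, -0.1482, 0.1719]
tool_rot: [1.0, -0.0, 0.002, 0.001]
force: [0.0, 0.2, 0.4]
finger_gap: 1.0
gripper_force: 0.0
```

```bash
python3 - <<'E'
from tip import *
st();d=snap('wrist');seat(d,np.array([.6535,-.1468]),.034,.0415)
s=snap('scene','s9.png');t=snap('top','t9.png')
for n,c,r,z in(('A',(.6533,.130),.0175,.0295),('B',(.4369,-.038),.023,.0335),('C',(.474,-.273),.0285,.0375),('D',(.6507,-.1485),.034,.0415)):
    print(n);levels(s,np.array(c),[z],r+.008);levels(t,np.array(c),[z],r+.008)
E
```

```text
{'t': 29.4, 'tcp_pos': [0.5516, -0.1482, 0.1719], 'tool_rot': [1.0, -0.0004, 0.0017, 0.0007], 'q': [-0.4581, 0.5499, 1.6427, 0.0002, 0.9453, 1.1135], 'force': [0.0204, 0.2213, 0.3644], 'finger_gap': 0.9995, 'gripper_force': 0.0}
lev [ 0.0414  0.6529 -0.1468  0.033 ] 7582
plane [-0.0018 -0.0016  0.0414]
A
lev [0.0287 0.6529 0.1302 0.0167] 151
B
lev [ 0.0324  0.4366 -0.0373  0.0219] 227
C
lev [ 0.0363  0.4742 -0.272   0.0274] 218
D
lev [ 0.0406  0.6502 -0.1477  0.0327] 325
```

View pics/s9.png

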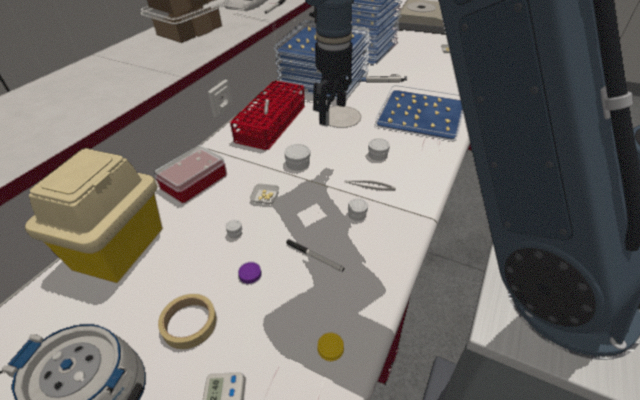

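The scene view shows all four tins lidded, at (233,229), (357,209), (378,149) and (297,156). The look-alikes are untouched at (249,272) and (330,346), and the arm is clear.

```bash
python3 -c "
from station import manip
print(manip.sign_off())"
```

```text
the job is handed in; nothing more can be done
None
```

All four lids are flat side up and fully down on their own tins, the tins are upright where they stood, the look-alikes were left alone, and the job was handed in at about 30 s.

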